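Pack the seven-cup spice tin

ROBOT

A 6-joint arm with a two-finger parallel gripper is mounted at the origin on the work surface. World frame = base frame: x ahead of the robot, y to its left, z up, the work surface at z = 0. Lengths are in mm, angles in degrees, forces in N, time in s.
With the tool pointing down it reaches from about 325 to 875 mm from the base axis. Payload 4.4 kg.
Tool frame: the origin (TCP) lies midway between the tips of the shut fingers; the grasp point (between the pads) lies 19 mm behind it; z points along the fingers, y is the line along which they close (so a half turn about z gives the same grasp; the last joint's range is limited). The gripper opens to 85 mm and grips with 20 to 120 N. Pads are 22 mm wide; open, the fingers measure 114 mm over their backs; the gripper's body (76 mm by 85 mm) begins 54 mm behind the grasp point. The pads swing forward as they close: fully open they stand 13 mm farther back than shut.
Start: joints at [-78.638, 11.837, 88.321, -0, 79.842, -8.623], TCP at [196.506, -540.382, 231.282] pointing down, gripper open.
Joint ranges: [-156.59, 156.59], [-49.26, 127.26], [12.9, 141.05], [-63.56, 243.56], [4.71, 150.69], [-161.64, 161.64]. Speed limits (degrees/s): [159.86, 159.86, 180, 180, 180, 180].

INTERFACE

Orientations are given as [roll, pitch, yaw] about the fixed x, y, z axes, in that order (R = Rz(yaw) Ry(pitch) Rx(roll)).
In Python, from cell import * gives the robot as it stands.
- The arm moves only by the tool servo_tool, never from a script. Its arguments are lists of equal length, an entry for each row: "grip": the gripper's target within -1 to 1 (fully open at 1, half-way at 0, shut at -1); "linear": the shift along the world's x, y, z in m, a list of three; "roll": the turn about the world's z in units of 5 degrees (1.0 is 5 degrees). In form: {"grip": [grip, ...], "linear": [[dx, dy, dz], ...], "roll": [roll, ...]}. A call has 1 to 20 rows; each row shifts and turns the commanded pose from where the row before left it; what a row does not reach is not made up. A row lasts 1/10 s, in which the tool goes at most 50 mm and 8.59 degrees, less where a joint would pass 70% of its speed; a pose out of reach is approached as far as the arm can. A call with a gripper value outside its range is refused whole. The fingers move at their own pace and stop on an object; "force" is the grip in N (left out, the last holds). Time passes only in rows, so rows that do not move let the fingers close. It gives the time, the measured TCP pose, the force, the opening and the grip force at its end, in the units of the state.
- sense(): the state, without advancing time (a new reading comes with each control period).
- snapshot(name): name is "scene" or "top" or "wrist"; returns the picture (400x640x3 uint8, red, green, blue); there is no depth.
- camera_model(name): a dict with "fx", "fy", "cx", "cy" (pixels), "camera_from_world" (4x4, takes a point from world to camera coordinates). Camera axes: x right, y down, z forward; pixel columns grow to the right and rows downward; lengths in mm; the calibration is good to about 2 mm. A picture is of the moment at which its call begins: read the wrist's pose just before it. camera_model takes no time and is no camera call; for the wrist camera it gives the pose at the moment of the call.
- hand_in(): hands the job in; it is judged then, once.
The state is a dict: "time": time; "joint_pos": joint angles; "qvel": joint speeds; "joint_efforts": joint torques, N m; "tcp_pos": TCP position; "tool_rot": TCP orientation; "wrist_force": force on the tool from outside, world axes, zero at the start; "moment": the same for the moment, N m; "finger_gap": opening from 0.0 (shut) to 1.0 (fully open); "grasp_force": force on a finger pad.
Only numpy, scipy, OpenCV 4.12 (cv2) and the standard library are available. Lean on these libraries where they do the work, as an engineer would, in place of code of your own. Each camera call takes 0.05 s, during which the arm holds its last target. There are 200 camera calls.

TASK

Finish packing the round spice tin: put the two cups left on the shelf in with the five already in it, so that all seven stand flat on the tin's floor, one in the middle and six around it. One cup in the tin stands half a place out of step, so the others cannot fit until it is moved along. Keep every cup upright, set it down rather than dropping it, and leave the pan, strainer, spoon rest and container where they are.

Things in the scene. Friction and masses are not known exactly. Their poses are not given: they have to be found in the camera images.
- tin: round open steel tin, fixed to the shelf. Inside 178 mm across, wall 3 mm thick, 30 mm high over all, floor 3 mm above the shelf. Seven cups fit only as one in the middle and six around it, centres about 58.5 mm from the tin's centre and 60 degrees apart, some 2.5 mm between neighbours. Origin: centre of underside, z up; its yaw means nothing
- cup1: upright round aluminium spice cup, fixed orange lid, black knob (all seven alike). 56 mm across, lowest 6 mm tapers to 48 mm at the foot; lid top 40 mm up; then a centred plain round knob 18 mm across, 22 mm tall. 60 to 130 g. Origin: centre of underside, z up. Starts in the tin as any of: the middle cup, one of three side by side in the outer circle, or the one half a place out of step
- cup2: upright round aluminium spice cup, fixed orange lid, black knob (all seven alike). 56 mm across, lowest 6 mm tapers to 48 mm at the foot; lid top 40 mm up; then a centred plain round knob 18 mm across, 22 mm tall. 60 to 130 g. Origin: centre of underside, z up. Starts in the tin as any of: the middle cup, one of three side by side in the outer circle, or the one half a place out of step
- cup3: upright round aluminium spice cup, fixed orange lid, black knob (all seven alike). 56 mm across, lowest 6 mm tapers to 48 mm at the foot; lid top 40 mm up; then a centred plain round knob 18 mm across, 22 mm tall. 60 to 130 g. Origin: centre of underside, z up. Starts in the tin as any of: the middle cup, one of three side by side in the outer circle, or the one half a place out of step
- cup4: upright round aluminium spice cup, fixed orange lid, black knob (all seven alike). 56 mm across, lowest 6 mm tapers to 48 mm at the foot; lid top 40 mm up; then a centred plain round knob 18 mm across, 22 mm tall. 60 to 130 g. Origin: centre of underside, z up. Starts in the tin as any of: the middle cup, one of three side by side in the outer circle, or the one half a place out of step
- cup5: upright round aluminium spice cup, fixed orange lid, black knob (all seven alike). 56 mm across, lowest 6 mm tapers to 48 mm at the foot; lid top 40 mm up; then a centred plain round knob 18 mm across, 22 mm tall. 60 to 130 g. Origin: centre of underside, z up. Starts in the tin as any of: the middle cup, one of three side by side in the outer circle, or the one half a place out of step
- cup6: upright round aluminium spice cup, fixed orange lid, black knob (all seven alike). 56 mm across, lowest 6 mm tapers to 48 mm at the foot; lid top 40 mm up; then a centred plain round knob 18 mm across, 22 mm tall. 60 to 130 g. Origin: centre of underside, z up. Starts on the shelf left or right of the tin
- cup7: upright round aluminium spice cup, fixed orange lid, black knob (all seven alike). 56 mm across, lowest 6 mm tapers to 48 mm at the foot; lid top 40 mm up; then a centred plain round knob 18 mm across, 22 mm tall. 60 to 130 g. Origin: centre of underside, z up. Starts on the shelf left or right of the tin
- pan: black cast aluminium frying pan, 240 mm across, 42 mm high, 250 mm from centre to handle end (along its +y), loose bystander at the far left. Origin: centre of its underside
- strainer: steel spider strainer lying flat, basket 120 mm across, handle to 270 mm along its -y, up to 23 mm high, loose bystander at the far right. Origin: under the basket's centre
- spoon_rest: white ceramic spoon rest, 94 mm across, 16 mm high, tab to 89 mm along its +y, loose bystander beyond the tin. Origin: centre of its underside
- container: blue plastic container 90 x 120 mm, 90 mm high, its white flip-top lid standing open up to 175 mm high on its -x side, loose bystander to the left. Origin: centre of its underside
There are look-alikes about, which are no part of the job. Leave any blue or yellow look-alike of the cup7 alone. Leave any white look-alike of the cup5 alone.

How it is judged (in metres and radians):
At the end, for the whole second after the job is handed in: All seven cups stand in the tin: underside within 4 mm of its floor, centre within 64 mm of the tin's centre, tilted less than 0.06 rad, at rest; pan, strainer, spoon rest and container within 30 mm of where they started (z of each of cup1, cup2, cup3, cup4, cup5, cup6, cup7 in the frame of tin below 0.007 m and horizontal distance between each of cup1, cup2, cup3, cup4, cup5, cup6, cup7 and tin below 0.064 m and angle between each of cup1, cup2, cup3, cup4, cup5, cup6, cup7's own z axis and vertical below 0.06 rad and linear speed of each of cup1, cup2, cup3, cup4, cup5, cup6, cup7 below 0.02 m/s and distance of each of pan, strainer, spoon_rest, container from where it was at the start of the episode below 0.03 m); the robot touches nothing.
It fails at once if a cup is tipped over or carried tilted by more than about 30 degrees (angle between any of cup1, cup2, cup3, cup4, cup5, cup6, cup7's own z axis and vertical above 0.52 rad).
It fails at once if a cup is dropped or flung: it moves faster than 0.55 m/s with no finger touching it (a fall of about 15 mm) ((linear speed of cup1 above 0.55 m/s and contact force between cup1 and the fingers below 0.05 N) or (linear speed of cup2 above 0.55 m/s and contact force between cup2 and the fingers below 0.05 N) or (linear speed of cup3 above 0.55 m/s and contact force between cup3 and the fingers below 0.05 N) or (linear speed of cup4 above 0.55 m/s and contact force between cup4 and the fingers below 0.05 N) or (linear speed of cup5 above 0.55 m/s and contact force between cup5 and the fingers below 0.05 N) or (linear speed of cup6 above 0.55 m/s and contact force between cup6 and the fingers below 0.05 N) or (linear speed of cup7 above 0.55 m/s and contact force between cup7 and the fingers below 0.05 N)).
It fails at once if the pan, strainer, spoon rest or container is pushed more than 30 mm (distance of any of pan, strainer, spoon_rest, container from where it was at the start of the episode above 0.03 m).
It also fails if it takes over 72 s, if anything falls off the work surface, if the arm or the gripper's body presses on something with over 40 N, if the wrist force passes 120 N, or if a joint passes its speed limit or range.

## Working session

There is one attempt and no reset: what is moved stays moved. The work goes in short steps, Python scripts to look and compute and a tool call to move; the robot and the scene stay as the last step left them, time stands still between calls to the robot, and variables do not carry over. Pictures are saved under pics/ and viewed, at most 10 in all, crops included, and the job is handed in when it is done.

Besides the shell and the picture viewer there is one more tool, called after ">>>" by a JSON object that holds its "fn" and its "kwargs", one argument or row to a line. servo_tool: Moves the arm, as the interface text tells. Its arguments: {"type":"object","properties":{"grip":{"type":"array","items":{"type":"number"}},"linear":{"type":"array","items":{"type":"array","items":{"type":"number"}}},"roll":{"type":"array","items":{"type":"number"}},"force":{"type":"number"}},"required":["grip","linear","roll"]}

```bash
mkdir -p pics; python3 - <<'E'
from cell import *
import cv2
print(sense())
for n in ("top","scene"):
    im=snapshot(n); cv2.imwrite(f"pics/{n}0.png",im[:,:,::-1]); m=camera_model(n); print(n,m)
E
```

```text
{'time': 0.0, 'joint_pos': array([-7.86379347e+01,  1.18870845e+01,  8.84057080e+01,  1.07417193e-03,
        7.98423546e+01, -8.62299879e+00]), 'qvel': array([ 0.01302155, -0.00145851,  0.05329125, -0.07776621,  0.11496156,
        0.00116383]), 'joint_efforts': array([-6.65535390e-04, -3.83032215e+01, -2.91594547e+01, -2.79731967e-04,
        1.06396378e-02, -8.08728316e-06]), 'tcp_pos': array([ 196.36262688, -539.61411884,  230.09015618]), 'tool_rot': array([-1.79866539e+02, -2.13078178e-02,  1.99848486e+01]), 'wrist_force': array([ 0.34882429, -0.15967761,  0.24865277]), 'moment': array([-0.00335504, -0.0172065 , -0.03135118]), 'grasp_force': 0.0, 'finger_gap': 1.0008323281569278}
top {'fx': 412.44648451014666, 'fy': 412.44648451014666, 'cx': 314.06198706990256, 'cy': 200.8855850787948, 'camera_from_world': array([[-1.99162301e-02, -9.99801495e-01, -5.60044756e-04,
         7.81769682e+01],
       [-9.78343897e-01,  1.96042140e-02, -2.06055561e-01,
         5.65698315e+02],
       [ 2.06025637e-01, -3.55593359e-03, -9.78540133e-01,
         1.00582884e+03],
       [ 0.00000000e+00,  0.00000000e+00,  0.00000000e+00,
         1.00000000e+00]])}
scene {'fx': 416.5990494948445, 'fy': 416.5990494948445, 'cx': 320.09461415777434, 'cy': 195.0212454886003, 'camera_from_world': array([[ 6.76289467e-01,  7.36550161e-01,  1.12435451e-02,
        -4.43984673e+02],
       [ 5.91243080e-01, -5.33639845e-01, -6.04698385e-01,
        -2.86772146e+02],
       [-4.39390689e-01,  4.15598817e-01, -7.96375192e-01,
         1.58433886e+03],
       [ 0.00000000e+00,  0.00000000e+00,  0.00000000e+00,
         1.00000000e+00]])}
```

View pics/top0.png

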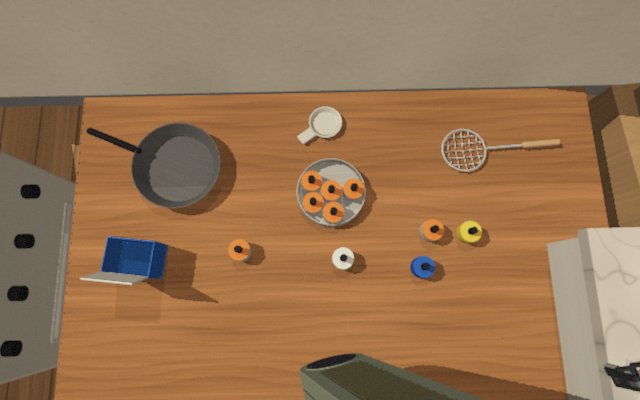

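View pics/scene0.png

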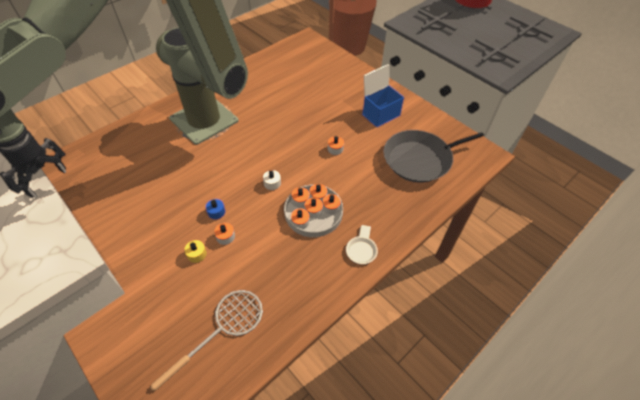

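The top view shows the tin at (331,193), holding cups with lids at (312,181), (331,189), (354,188), (313,202) and (334,212). What could be taken for a loose cup: orange at (239,250) and (433,230), white at (343,258), blue at (423,267), yellow at (470,232). By the description, the two orange ones are cup6 and cup7. I'll check them in one close crop and measure.

```bash
cat > h.py <<'E'
import numpy as np, cv2
from cell import *
def ray(m,u,v,z):
    T=m["camera_from_world"]; R=T[:3,:3]; c=-R.T@T[:3,3]
    d=R.T@np.array([(u-m["cx"])/m["fx"],(v-m["cy"])/m["fy"],1]); return c+d*(z-c[2])/d[2]
def proj(m,p):
    q=m["camera_from_world"]@np.append(p,1); return np.array([m["fx"]*q[0]/q[2]+m["cx"],m["fy"]*q[1]/q[2]+m["cy"]])
def orange(im):
    h=cv2.cvtColor(im,cv2.COLOR_RGB2HSV); return cv2.inRange(h,(5,215,150),(16,255,255))
E
python3 - <<'E'
from h import *
im=cv2.imread("pics/top0.png")[:,:,::-1].copy(); m=camera_model("top")
print("wrist",camera_model("wrist"))
for u,v in [(239,250),(433,230),(312,181),(331,189),(354,188),(313,202),(334,212)]:
    print(u,v,im[v+4,u+4],im[v,u]); 
h=cv2.cvtColor(im,cv2.COLOR_RGB2HSV); print([h[v,u].tolist() for u,v in [(244,252),(300,300),(150,320),(500,330),(335,216)]])
mk=orange(im); n,l,st,c=cv2.connectedComponentsWithStats(mk)
for i in range(1,n):
    if st[i,4]>25: print(st[i],c[i].round(1),ray(m,*c[i],40).round(0))
a=cv2.resize(im[150:290,220:500],(784,392),interpolation=cv2.INTER_CUBIC); cv2.imwrite("pics/crop1.png",a[:,:,::-1])
E
```

```text
wrist {'fx': 359.5199908122112, 'fy': 359.5199908122112, 'cx': 318.779528251624, 'cy': 200.47066423040977, 'camera_from_world': array([[ 3.41655264e-01, -9.39823684e-01, -1.76737698e-03,
        -5.73915805e+02],
       [-9.07104235e-01, -3.30251453e-01,  2.60951881e-01,
        -3.37695273e+01],
       [-2.45832437e-01, -8.75523885e-02, -9.65350192e-01,
         3.79404424e+02],
       [ 0.00000000e+00,  0.00000000e+00,  0.00000000e+00,
         1.00000000e+00]])}
239 250 [192 114  52] [42 41 36]
433 230 [204 119  53] [40 41 39]
312 181 [207 126  57] [34 31 29]
331 189 [172  94  43] [41 38 37]
354 188 [195 113  53] [42 43 40]
313 202 [174  95  47] [40 37 39]
334 212 [172  97  44] [41 43 36]
[[12, 193, 172], [14, 152, 176], [14, 153, 167], [14, 152, 175], [12, 186, 203]]
```

View pics/crop1.png

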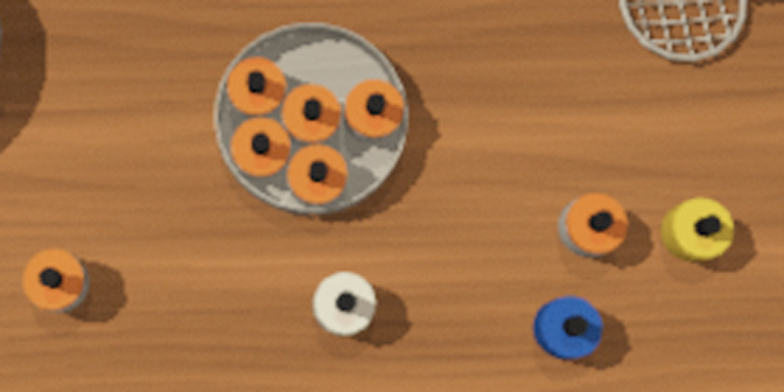

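Crop: the loose orange cups are at crop (55,280) and (597,224), clearly different from white (345,302), blue (568,327) and yellow (700,228). In the tin, the middle cup is at (312,110), the trio at (255,85), (261,146), (317,174), and the out-of-step cup at (375,107).

```bash
cat >> h.py <<'E'
def orange(im):
    h=cv2.cvtColor(im,cv2.COLOR_RGB2HSV); return cv2.inRange(h,(5,172,110),(13,255,255))
def lids(im,amin):
    """orange blobs: min-area hull ellipse"""
    mk=cv2.morphologyEx(orange(im),cv2.MORPH_OPEN,np.ones((3,3)))
    out=[]
    for c in cv2.findContours(mk,cv2.RETR_EXTERNAL,cv2.CHAIN_APPROX_NONE)[0]:
        if cv2.contourArea(c)>amin: out.append((cv2.fitEllipse(cv2.convexHull(c)),cv2.contourArea(c)))
    return out
def knobs(im,amin):
    mk=(im.max(2)<62).astype(np.uint8); n,l,st,c=cv2.connectedComponentsWithStats(mk)
    return [(c[i],st[i,4]) for i in range(1,n) if st[i,4]>amin]
E
python3 - <<'E'
from h import *
im=cv2.imread("pics/top0.png")[:,:,::-1].copy(); m=camera_model("top")
for e,a in lids(im,60): print("lid",np.round(e[0],1),np.round(e[1],1),a,ray(m,*e[0],42)[:2].round(1))
for c,a in knobs(im,20):
    if a<150: print("knob",c.round(1),a,ray(m,*c,54)[:2].round(1))
w=camera_model("wrist")["camera_from_world"]; s=sense(); C=-w[:3,:3].T@w[:3,3]
print("cam-tcp",C-s["tcp_pos"],"axis",w[2,:3])
E
```

```text
knob [311.1 179.1] 32 [626.7  73.5]
knob [353.7 187.1] 33 [603.  -37.4]
knob [331. 189.] 31 [599.  22.]
knob [312.7 201.2] 31 [567.4  70.4]
knob [333. 211.] 31 [540.5  18.5]
knob [434.1 228.6] 34 [ 489.6 -238.7]
knob [472.4 230.4] 40 [ 483. -336.]
knob [237.9 249. ] 35 [447.5 262.1]
knob [343.  257.5] 26 [420.9  -3.2]
knob [425.  266.2] 42 [ 395.1 -208.1]
cam-tcp [ 62.33633464  22.36441093 143.85378807] axis [-0.24583244 -0.08755239 -0.96535019]
```

>>> {"fn": "servo_tool", "kwargs": {
  "grip": [0, 0, 0, 0, 0, 0, 0, 0, 0, 0, 0, 0, 0, 0, 0, 0],
  "linear": [
    [0.0256, 0.039, 0],
    [0.0256, 0.039, 0],
    [0.0256, 0.039, 0],
    [0.0256, 0.039, 0],
    [0.0256, 0.039, 0],
    [0.0256, 0.039, 0],
    [0.0256, 0.039, 0],
    [0.0256, 0.039, 0],
    [0.0256, 0.039, 0],
    [0.0256, 0.039, 0],
    [0.0256, 0.039, 0],
    [0.0256, 0.039, 0],
    [0.0256, 0.039, 0],
    [0.0256, 0.039, 0],
    [0, 0, 0],
    [0, 0, 0]
  ],
  "roll": [0, 0, 0, 0, 0, 0, 0, 0, 0, 0, 0, 0, 0, 0, 0, 0],
  "force": 40
}}

```text
time: 1.7
tcp_pos: [554.6, 6.5, 230.4]
tool_rot: [-180.0, 0.1, 20.1]
wrist_force: [-0.7, 0.1, 0.2]
finger_gap: 0.5
grasp_force: 0.0
```

```bash
python3 - <<'E'
from h import *
s=sense(); m=camera_model("wrist"); im=snapshot("wrist"); cv2.imwrite("pics/w1.png",im[:,:,::-1]); np.save("pics/w1.npy",m["camera_from_world"])
print(s["time"],s["tcp_pos"],s["tool_rot"],s["finger_gap"])
h=cv2.cvtColor(im,cv2.COLOR_RGB2HSV); 
for c,a in knobs(im,60):
    if a<1500: print("knob",c.round(1),a,ray(m,*c,54)[:2].round(1),h[int(c[1])-14,int(c[0])])
for e,a in lids(im,200): print("lid",np.round(e[0],1),np.round(e[1],1),a,ray(m,*e[0],43)[:2].round(1))
E
```

```text
1.7 [554.58966541   6.5462722  230.41857838] [-1.79980075e+02  1.08582955e-01  2.01321177e+01] 0.499821364350019
knob [ 18.  189.9] 517 [449.8 261.4] [ 17 244 216]
lid [316.  195.9] [19.1 25.1] 274.0 [535.7   2.4]
lid [396.1 155.7] [21.3 21.9] 227.0 [597.1 -53.9]
lid [333.5 136.3] [22.5 26.7] 331.0 [593.7   6.6]
lid [289.2  85.7] [23.  29.9] 392.5 [621.5  58.7]
```

View pics/w1.png

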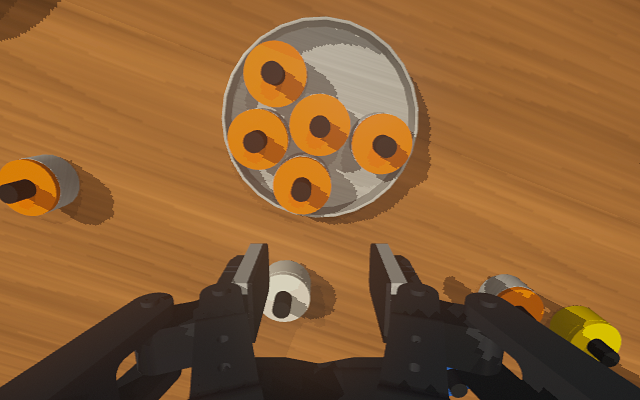

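The wrist view shows the tin rim at about (320,117). The lids are at (275,73), (258,139), (302,185) for the trio, (320,125) for the middle and (382,143) for the out-of-step cup, with the empty arc at upper right. The left loose cup is at (26,188).

```bash
cat >> h.py <<'E'
def near(im,m,uv,z,r=28.5,show=False):
    """lid circle near a pixel: orange pixels within reach, hull, ellipse"""
    h=cv2.cvtColor(im,cv2.COLOR_RGB2HSV); mk=cv2.inRange(h,(10,205,90),(20,255,255))
    p=ray(m,*uv,z); pr=np.linalg.norm(proj(m,p+[0,r,0])-proj(m,p))
    d=np.zeros_like(mk); cv2.circle(d,(int(uv[0]),int(uv[1])),int(pr+5),255,-1)
    mk=cv2.morphologyEx(mk&d,cv2.MORPH_OPEN,np.ones((3,3),np.uint8))
    n,l,st,c=cv2.connectedComponentsWithStats(mk); k=1+np.argmax(st[1:,4])
    pts=cv2.convexHull(np.argwhere(l==k)[:,::-1].astype(np.int32))
    poly=np.zeros_like(mk); cv2.fillConvexPoly(poly,pts,255)
    q=cv2.findContours(poly,cv2.RETR_EXTERNAL,cv2.CHAIN_APPROX_NONE)[0][0][:,0]
    w=np.array([ray(m,u,v,z)[:2] for u,v in q.astype(float)])
    A=np.c_[2*w,np.ones(len(w))]; s=np.linalg.lstsq(A,(w**2).sum(1),rcond=None)[0]
    R=np.sqrt(s[2]+s[0]**2+s[1]**2); res=np.abs(np.hypot(*(w-s[:2]).T)-R).max()
    return s[:2],R,res
def circ3d(w):
    A=np.c_[2*w,np.ones(len(w))]; s=np.linalg.lstsq(A,(w**2).sum(1),rcond=None)[0]
    return s[:2],np.sqrt(s[2]+s[0]**2+s[1]**2)
E
python3 - <<'E'
from h import *
m=camera_model("wrist"); m["camera_from_world"]=np.load("pics/w1.npy"); im=cv2.imread("pics/w1.png")[:,:,::-1].copy()
h=cv2.cvtColor(im,cv2.COLOR_RGB2HSV)
print([h[v,u].tolist() for u,v in [(260,60),(296,93),(150,100),(420,190),(320,125),(273,72),(334,137),(300,100)]])
for uv in [(275,73),(258,139),(302,185),(320,125),(382,143),(26,188)]:
    z=40 if uv[0]==26 else 43
    p,R,e=near(im,m,uv,z); print(uv,p.round(1),R.round(1),e.round(1),proj(m,[*p,z]).round(1))
# rim: outermost non-wood along rays from centre
c0=np.array([600,22.]);
g=cv2.GaussianBlur(h[:,:,1],(3,3),0); pts=[]
for a in np.radians(np.arange(0,360,5)):
    for r in np.arange(100,80,-.25):
        u,v=proj(m,[c0[0]+r*np.cos(a),c0[1]+r*np.sin(a),30]).round().astype(int)
        if 0<=u<640 and 0<=v<230 and g[v,u]<90: pts.append(c0+r*np.array([np.cos(a),np.sin(a)])); break
w=np.array(pts); print(len(w)); 
for _ in range(4):
    s,R=circ3d(w); d=np.abs(np.hypot(*(w-s).T)-R); w=w[d<max(1.2,1.5*np.median(d))]
print("rim",s.round(2),R.round(2),len(w),d.max())
E
```

```text
[[17, 214, 216], [13, 202, 174], [15, 170, 165], [15, 170, 174], [10, 122, 90], [9, 114, 85], [13, 205, 174], [14, 96, 148]]
(275, 73) [626.1  73.8] 26.8 0.8 [274.5  74.2]
(258, 139) [567.3  70.8] 27.0 0.8 [257.5 139.4]
(302, 185) [540.2  18.4] 27.1 0.9 [301.7 185.8]
(320, 125) [597.7  22.5] 26.3 3.5 [318.6 126. ]
(382, 143) [601.9 -37.6] 26.7 2.4 [381.8 144.7]
(26, 188) [448.6 261.8] 27.9 2.1 [ 29.3 187.5]
67
rim [599.35  22.09] 91.54 67 0.9105710553805864
```

Measurements agree across the two cameras (within about 1 mm) and match the given sizes. The tin centre is (599.4, 22.1) and the outer cups sit at r≈58–60. The trio is at 63/123/183°, and the odd cup is at 272° at (602.3, -37.5). The plan is odd cup → 243°, then the loose cups into 303° and 3°.

>>> {"fn": "servo_tool", "kwargs": {
  "grip": [0, 0, 0, 0, 0, 0, 0, 0, 0],
  "linear": [
    [0.024, -0.022, 0],
    [0.0237, -0.022, 0],
    [0, 0, -0.03],
    [0, 0, -0.03],
    [0, 0, -0.03],
    [0, 0, -0.03],
    [0, 0, -0.02],
    [0, 0, 0],
    [0, 0, 0]
  ],
  "roll": [0, 0, 0, 0, 0, 0, 0, 0, 0]
}}

```text
time: 2.65
tcp_pos: [602.1, -39.7, 91.5]
tool_rot: [-180.0, 0.0, 19.9]
wrist_force: [-0.1, 0.3, 1.3]
finger_gap: 0.498
grasp_force: 0.0
```

>>> {"fn": "servo_tool", "kwargs": {
  "grip": [0, 0, 0, 0, 0],
  "linear": [
    [0, 0.0022, -0.016],
    [0, 0, -0.016],
    [0, 0, -0.014],
    [0, 0, 0],
    [0, 0, 0]
  ],
  "roll": [0, 0, 0, 0, 0]
}}

```text
time: 3.15
tcp_pos: [602.0, -36.0, 44.4]
tool_rot: [-179.9, 0.1, 20.0]
wrist_force: [1.3, 0.0, 0.8]
finger_gap: 0.501
grasp_force: 0.0
```

>>> {"fn": "servo_tool", "kwargs": {
  "grip": [-0.3, -0.6, -1, -1, -1, -1],
  "linear": [
    [0, 0, 0],
    [0, 0, 0],
    [0, 0, 0],
    [0, 0, 0],
    [0, 0, 0],
    [0, 0, 0]
  ],
  "roll": [0, 0, 0, 0, 0, 0],
  "force": 30
}}

```text
time: 3.75
tcp_pos: [603.4, -36.4, 46.1]
tool_rot: [179.9, -0.1, 20.0]
wrist_force: [0.6, -0.2, 3.7]
finger_gap: 0.196
grasp_force: 29.6
```

>>> {"fn": "servo_tool", "kwargs": {
  "grip": [-1, -1, -1, -1, -1, -1, -1],
  "linear": [
    [0, 0, 0.004],
    [-0.008, 0.0001, 0],
    [-0.008, 0.0006, 0],
    [-0.007, 0.0023, 0],
    [-0.0065, 0.003, 0],
    [0, 0, 0],
    [0, 0, 0]
  ],
  "roll": [0, 0, 0, 0, 0, 0, 0]
}}

```text
time: 4.45
tcp_pos: [572.4, -29.6, 49.1]
tool_rot: [-179.9, 0.0, 20.0]
wrist_force: [-0.2, 1.4, -1.4]
finger_gap: 0.195
grasp_force: 29.3
```

>>> {"fn": "servo_tool", "kwargs": {
  "grip": [-1, -1, -1],
  "linear": [
    [0, 0, -0.002],
    [0, 0, -0.0015],
    [0, 0, 0]
  ],
  "roll": [0, 0, 0]
}}

```text
time: 4.75
tcp_pos: [573.8, -30.3, 46.0]
tool_rot: [180.0, -0.1, 20.0]
wrist_force: [1.3, 1.1, 1.4]
finger_gap: 0.191
grasp_force: 29.6
```

>>> {"fn": "servo_tool", "kwargs": {
  "grip": [-0.5, -0.3, -0.1, 0, 0, 0, 0, 0, 0, 0, 0, 0],
  "linear": [
    [0, 0, 0],
    [0, 0, 0],
    [0, 0, 0],
    [0, 0, 0.03],
    [0, 0, 0.04],
    [-0.0168, -0.0417, 0],
    [-0.0168, -0.0417, 0],
    [-0.0168, -0.0417, 0],
    [-0.0168, -0.0417, 0],
    [-0.0169, -0.0417, 0],
    [0, 0, 0],
    [0, 0, 0]
  ],
  "roll": [0, 0, 0, 0, 0, 0, 0, 0, 0, 0, 0, 0]
}}

```text
time: 5.95
tcp_pos: [488.5, -239.7, 115.7]
tool_rot: [-180.0, -0.0, 19.8]
wrist_force: [-0.6, -0.2, -0.2]
finger_gap: 0.494
grasp_force: 0.0
```

```bash
python3 - <<'E'
from h import *
s=sense(); print(s["time"],s["tcp_pos"])
m=camera_model("wrist"); im=snapshot("wrist"); cv2.imwrite("pics/w2.png",im[:,:,::-1]); np.save("pics/w2.npy",m["camera_from_world"])
t=snapshot("top"); cv2.imwrite("pics/top2.png",t[:,:,::-1]); mt=camera_model("top")
print("cup in wrist at",proj(m,[489,-238.7,40]))
for c,a in knobs(t,20):
    if a<60: print("knob",c.round(1),a,ray(mt,*c,54)[:2].round(1))
E
```

```text
5.95 [ 488.46118356 -239.65082388  115.73813841]
cup in wrist at [317.65760445 209.62137206]
knob [311.1 179.1] 32 [626.7  73.5]
knob [331. 189.] 31 [599.  22.]
knob [351.7 198.1] 33 [573.7 -31. ]
knob [312.6 201.2] 32 [567.5  70.6]
knob [333.1 211.1] 30 [540.4  18.3]
knob [470.3 230.3] 59 [ 483.5 -330.8]
knob [434.6 230.6] 21 [ 484.5 -239.5]
knob [237.8 249. ] 35 [447.7 262.3]
knob [343.1 257.5] 27 [420.9  -3.5]
knob [426.7 265.7] 53 [ 396.3 -212.5]
knob [381.6 394.8] 31 [ 97.5 -83.3]
```

View pics/w2.png

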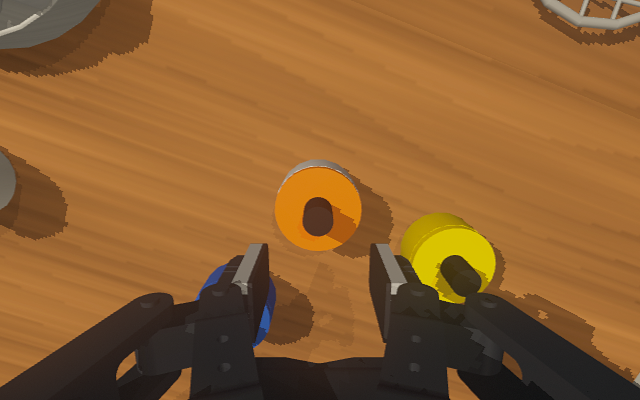

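The orange cup is centred at (318,207) between the fingers, clear of blue (237,300) and yellow (449,262). The odd cup now sits at about (573.7,-31), as planned.

```bash
python3 - <<'E'
from h import *
m=camera_model("wrist"); m["camera_from_world"]=np.load("pics/w2.npy"); im=cv2.imread("pics/w2.png")[:,:,::-1].copy()
print(near(im,m,(318,207),40))
E
```

```text
(array([ 488.79446777, -238.81106151]), np.float64(27.607992696290765), np.float64(0.6531819858201757))
```

>>> {"fn": "servo_tool", "kwargs": {
  "grip": [0, 0, 0, 0, 0, -0.4, -0.7, -1, -1, -1],
  "linear": [
    [0, 0, -0.025],
    [0, 0, -0.025],
    [0, 0, -0.0155],
    [0, 0, -0.0075],
    [0, 0, 0],
    [0, 0, 0],
    [0, 0, 0],
    [0, 0, 0],
    [0, 0, 0],
    [0, 0, 0]
  ],
  "roll": [0, 0, 0, 0, 0, 0, 0, 0, 0, 0],
  "force": 40
}}

```text
time: 7.05
tcp_pos: [490.0, -239.0, 44.0]
tool_rot: [179.9, -0.1, 20.0]
wrist_force: [-0.0, 1.5, 5.1]
finger_gap: 0.188
grasp_force: 39.3
```

>>> {"fn": "servo_tool", "kwargs": {
  "grip": [-1, -1, -1, -1, -1, -1],
  "linear": [
    [0, 0, 0.01],
    [0, 0, 0.02],
    [0, 0, 0.03],
    [0, 0, 0.015],
    [0, 0, 0],
    [0, 0, 0]
  ],
  "roll": [0, 0, 0, 0, 0, 0]
}}

```text
time: 7.65
tcp_pos: [488.5, -238.6, 117.6]
tool_rot: [-180.0, 0.0, 20.0]
wrist_force: [-0.2, 0.1, -1.9]
finger_gap: 0.192
grasp_force: 39.1
```

>>> {"fn": "servo_tool", "kwargs": {
  "grip": [-1, -1, -1, -1, -1, -1, -1, -1],
  "linear": [
    [0.0238, 0.0353, 0],
    [0.0238, 0.0353, 0],
    [0.0238, 0.0353, 0],
    [0.0238, 0.0353, 0],
    [0.0237, 0.0354, 0],
    [0.0237, 0.0354, 0],
    [0, 0, 0],
    [0, 0, 0]
  ],
  "roll": [0, 0, 0, 0, 0, 0, 0, 0]
}}

```text
time: 8.45
tcp_pos: [630.3, -25.7, 115.5]
tool_rot: [-179.9, 0.2, 20.1]
wrist_force: [-0.1, 0.2, -0.8]
finger_gap: 0.188
grasp_force: 39.2
```

```bash
python3 - <<'E'
from h import *
print(sense()["tcp_pos"])
m=camera_model("wrist"); im=snapshot("wrist"); cv2.imwrite("pics/w3.png",im[:,:,::-1]); np.save("pics/w3.npy",m["camera_from_world"])
p=proj(m,[631.6,-26.7,115]); print(p,proj(m,[631.6,-26.7,43]))
print(near(im,m,p,115))
for q in [(599,22),(626.4,73.6),(573.4,-30.7)]:
    try: print(q,near(im,m,proj(m,[*q,43]),43))
    except Exception as e: print(q,e)
E
```

```text
[630.2996039  -25.66385883 115.4803329 ]
[322.01140913 259.00955123] [321.15244844 210.62603183]
(array([637.39441173, -21.8773291 ]), np.float64(21.949641491124368), np.float64(11.397976112471378))
(599, 22) (array([599.10441167,  20.49191149]), np.float64(28.454557099735787), np.float64(2.4798616331296017))
(626.4, 73.6) (array([626.09448423,  73.77467251]), np.float64(27.466813009589032), np.float64(0.877026107485019))
(573.4, -30.7) (array([562.4358272 , -48.13704815]), np.float64(13.145856518426589), np.float64(5.346497327563449))
```

View pics/w3.png

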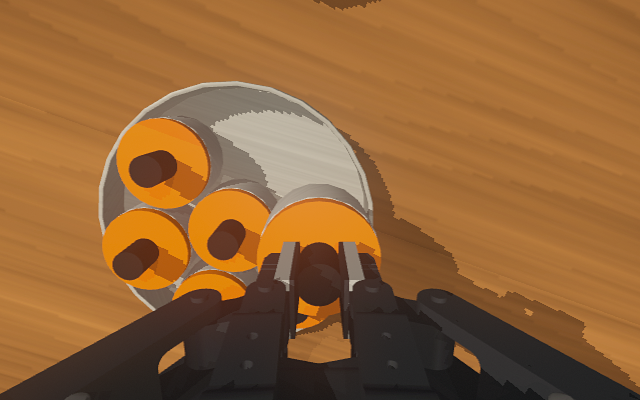

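The held cup is upright. Its lid arc has its top at (320,197) and sides at u≈258 and 382, so its centre is at about (320,259) against the predicted (322,259). Below it is the free slot. Lowering.

>>> {"fn": "servo_tool", "kwargs": {
  "grip": [-1, -1, -1, -1, -1, -1, -1],
  "linear": [
    [0, 0, -0.015],
    [0, 0, -0.015],
    [0, 0, -0.01],
    [0, 0, -0.01],
    [0, 0, -0.01],
    [0, 0, 0],
    [0, 0, 0]
  ],
  "roll": [0, 0, 0, 0, 0, 0, 0]
}}

```text
time: 9.2
tcp_pos: [631.5, -26.7, 57.5]
tool_rot: [-180.0, 0.0, 20.0]
wrist_force: [0.3, 0.3, -1.1]
finger_gap: 0.191
grasp_force: 39.3
```

>>> {"fn": "servo_tool", "kwargs": {
  "grip": [-1, -1, -1, -1, -1],
  "linear": [
    [0, 0, -0.005],
    [0, 0, -0.004],
    [0, 0, -0.003],
    [0, 0, 0],
    [0, 0, 0]
  ],
  "roll": [0, 0, 0, 0, 0]
}}

```text
time: 9.7
tcp_pos: [632.0, -26.5, 47.0]
tool_rot: [180.0, -0.0, 20.0]
wrist_force: [-2.0, 0.8, 5.4]
finger_gap: 0.19
grasp_force: 39.7
```

>>> {"fn": "servo_tool", "kwargs": {
  "grip": [-0.5, -0.3, -0.1, 0, 0, 0, 0, 0, 0, 0, 0, 0, 0, 0, 0],
  "linear": [
    [0, 0, 0],
    [0, 0, 0],
    [0, 0, 0],
    [0, 0, 0.03],
    [0, 0, 0.04],
    [-0.0229, 0.0361, 0],
    [-0.0229, 0.0361, 0],
    [-0.0229, 0.0361, 0],
    [-0.0229, 0.0361, 0],
    [-0.0229, 0.0361, 0],
    [-0.0229, 0.0361, 0],
    [-0.023, 0.0361, 0],
    [-0.023, 0.036, 0],
    [0, 0, 0],
    [0, 0, 0]
  ],
  "roll": [0, 0, 0, 0, 0, 0, 0, 0, 0, 0, 0, 0, 0, 0, 0]
}}

```text
time: 11.2
tcp_pos: [447.7, 262.7, 115.7]
tool_rot: [180.0, -0.0, 20.1]
wrist_force: [0.1, -0.2, 0.2]
finger_gap: 0.5
grasp_force: 0.0
```

```bash
python3 - <<'E'
from h import *
s=sense(); print(s["time"],s["tcp_pos"])
m=camera_model("wrist"); im=snapshot("wrist"); cv2.imwrite("pics/w4.png",im[:,:,::-1])
p=proj(m,[448.2,262,40]); print(p,near(im,m,p,40))
t=snapshot("top"); cv2.imwrite("pics/top4.png",t[:,:,::-1]); mt=camera_model("top")
for c,a in knobs(t,20):
    if a<60: print("knob",c.round(1),a,ray(mt,*c,54)[:2].round(1))
E
```

```text
11.2 [447.69960055 262.68523854 115.70115512]
[319.94238835 210.53011023] (array([447.57818583, 263.5054075 ]), np.float64(27.62517679969824), np.float64(0.7786821608685237))
knob [159.4 137. ] 49 [751.5 477.9]
knob [349.3 176.8] 34 [631. -27.]
knob [311.1 179.1] 32 [626.7  73.5]
knob [331. 189.] 31 [599.  22.]
knob [351.7 198.1] 33 [573.7 -31. ]
knob [312.8 201.2] 30 [567.5  70.1]
knob [333.1 211.1] 30 [540.4  18.3]
knob [472.4 230.4] 40 [ 483. -336.]
knob [203.5 255.5] 37 [432.8 348.7]
knob [219.4 255.4] 33 [432.4 308.5]
knob [343.  257.5] 26 [420.9  -3.2]
knob [425.  266.2] 42 [ 395.1 -208.1]
knob [265.3 385.9] 55 [122.4 191.3]
```

>>> {"fn": "servo_tool", "kwargs": {
  "grip": [0, 0, 0, 0, 0, -0.4, -0.7, -1, -1, -1],
  "linear": [
    [-0.0005, 0.001, -0.025],
    [0, 0, -0.025],
    [0, 0, -0.0155],
    [0, 0, -0.0075],
    [0, 0, 0],
    [0, 0, 0],
    [0, 0, 0],
    [0, 0, 0],
    [0, 0, 0],
    [0, 0, 0]
  ],
  "roll": [0, 0, 0, 0, 0, 0, 0, 0, 0, 0]
}}

```text
time: 12.3
tcp_pos: [448.8, 263.3, 43.8]
tool_rot: [180.0, -0.1, 20.0]
wrist_force: [0.6, -0.5, 3.1]
finger_gap: 0.191
grasp_force: 39.4
```

>>> {"fn": "servo_tool", "kwargs": {
  "grip": [-1, -1, -1, -1, -1, -1, -1],
  "linear": [
    [0, 0, 0.01],
    [0, 0, 0.02],
    [0, 0, 0.03],
    [0, 0, 0.03],
    [0, 0, 0.01],
    [0, 0, 0],
    [0, 0, 0]
  ],
  "roll": [0, 0, 0, 0, 0, 0, 0]
}}

```text
time: 13.0
tcp_pos: [446.6, 262.7, 141.6]
tool_rot: [-180.0, 0.1, 20.0]
wrist_force: [-0.9, -0.1, -0.7]
finger_gap: 0.185
grasp_force: 39.2
```

>>> {"fn": "servo_tool", "kwargs": {
  "grip": [-1, -1, -1, -1, -1, -1, -1, -1, -1, -1, -1],
  "linear": [
    [0.0262, -0.0298, 0],
    [0.0262, -0.0298, 0],
    [0.0262, -0.0298, 0],
    [0.0263, -0.0298, 0],
    [0.0263, -0.0298, 0],
    [0.0263, -0.0298, 0],
    [0.0263, -0.0298, 0],
    [0.0263, -0.0298, 0],
    [0, 0, -0.025],
    [0, 0, 0],
    [0, 0, 0]
  ],
  "roll": [0, 0, 0, 0, 0, 0, 0, 0, 0, 0, 0]
}}

```text
time: 14.1
tcp_pos: [655.2, 25.1, 114.5]
tool_rot: [-179.8, 0.4, 20.0]
wrist_force: [-0.0, 0.3, -0.7]
finger_gap: 0.191
grasp_force: 39.4
```

```bash
python3 - <<'E'
from h import *
print(sense()["tcp_pos"])
m=camera_model("wrist"); im=snapshot("wrist"); cv2.imwrite("pics/w5.png",im[:,:,::-1])
print(proj(m,[657.8,24.6,115]),proj(m,[657.8,24.6,115]+np.array([28*.94,28*.342,0])),proj(m,[657.8-28*.342,24.6+28*.94,115]),proj(m,[657.8+28*.342,24.6-28*.94,115]))
print(near(im,m,proj(m,[626.4,73.6,43]),43))
E
```

```text
[655.16257454  25.1352047  114.51175831]
[321.98501442 256.8346845 ] [322.13381414 193.93811624] [257.0738753  256.76550219] [386.96512012 256.90394032]
(array([626.28326121,  71.53889216]), np.float64(28.71535247263476), np.float64(2.494122967808643))
```

View pics/w5.png

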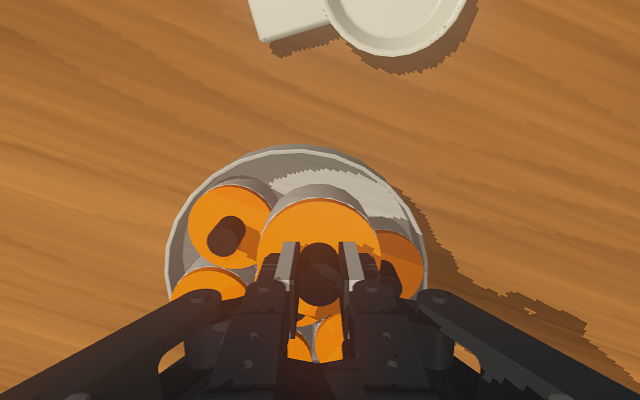

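The held cup is upright and centred as before (lid top at (320,197), sides at u≈258/382). The slot lies between the cups at (230,223) and (398,265). Lowering.

>>> {"fn": "servo_tool", "kwargs": {
  "grip": [-1, -1, -1, -1, -1, -1, -1],
  "linear": [
    [0, 0, -0.015],
    [0, 0, -0.01],
    [0, 0, 0],
    [0, 0, -0.01],
    [0, 0, -0.01],
    [0, 0, 0],
    [0, 0, 0]
  ],
  "roll": [0, 0, 0, 0, 0, 0, 0]
}}

```text
time: 14.85
tcp_pos: [657.4, 24.6, 72.2]
tool_rot: [-180.0, 0.1, 20.0]
wrist_force: [-0.1, -0.0, -0.9]
finger_gap: 0.194
grasp_force: 39.4
```

>>> {"fn": "servo_tool", "kwargs": {
  "grip": [-1, -1, -1, -1, -1],
  "linear": [
    [0, 0, -0.007],
    [0, 0, -0.006],
    [0, 0, -0.005],
    [0, 0, 0],
    [0, 0, 0]
  ],
  "roll": [0, 0, 0, 0, 0]
}}

```text
time: 15.35
tcp_pos: [657.6, 24.6, 54.4]
tool_rot: [-180.0, 0.0, 20.0]
wrist_force: [0.7, 0.4, -0.4]
finger_gap: 0.189
grasp_force: 39.4
```

>>> {"fn": "servo_tool", "kwargs": {
  "grip": [-1, -1, -1, -1, -1],
  "linear": [
    [0, 0, -0.004],
    [0, 0, -0.003],
    [0, 0, -0.002],
    [0, 0, 0],
    [0, 0, 0]
  ],
  "roll": [0, 0, 0, 0, 0]
}}

```text
time: 15.85
tcp_pos: [658.1, 24.8, 46.9]
tool_rot: [180.0, -0.0, 20.0]
wrist_force: [-1.9, 0.7, 6.2]
finger_gap: 0.191
grasp_force: 39.8
```

Seated, with the same height and force signature as the previous cup. Release, rise, back away and check.

>>> {"fn": "servo_tool", "kwargs": {
  "grip": [-0.5, -0.3, -0.1, 0, 0, 0, 0, 0, 0, 0, 0, 0, 0],
  "linear": [
    [0, 0, 0],
    [0, 0, 0],
    [0, 0, 0],
    [0, 0, 0.03],
    [0, 0, 0.045],
    [0, 0, 0.045],
    [0, 0, 0.045],
    [-0.035, -0.008, 0.02],
    [-0.035, -0.008, 0],
    [-0.03, -0.006, 0],
    [0, 0, 0],
    [0, 0, 0],
    [0, 0, 0]
  ],
  "roll": [0, 0, 0, 0, 0, 0, 0, 0, 0, 0, 0, 0, 0]
}}

```text
time: 17.15
tcp_pos: [558.9, 2.6, 231.1]
tool_rot: [180.0, -0.1, 20.0]
wrist_force: [0.6, -0.1, 0.5]
finger_gap: 0.5
grasp_force: 0.0
```

```bash
python3 - <<'E'
from h import *
s=sense(); print(s["time"],s["tcp_pos"])
m=camera_model("wrist"); im=snapshot("wrist"); cv2.imwrite("pics/w6.png",im[:,:,::-1]); s0=np.array([599.35,22.1])
for q in [(657.8,24.6),(626.4,73.6),(567.4,70.6),(540.3,18.4),(573.6,-30.8),(631.3,-27),(599,22)]:
    p,R,e=near(im,m,proj(m,[*q,43]),43); print(p.round(1),R.round(1),e.round(1),"r",np.linalg.norm(p-s0).round(1))
t=snapshot("top"); cv2.imwrite("pics/top6.png",t[:,:,::-1])
E
```

```text
17.15 [558.90749974   2.59113572 231.05115738]
[657.   24.7] 26.9 0.7 r 57.7
[626.1  73.6] 27.0 0.7 r 58.1
[567.2  70.8] 27.1 0.8 r 58.3
[540.4  18.6] 27.1 0.8 r 59.1
[572.7 -30.8] 27.1 0.8 r 59.3
[630.9 -26.7] 27.0 0.6 r 58.2
[598.7  22.1] 27.0 0.5 r 0.6
```

View pics/w6.png

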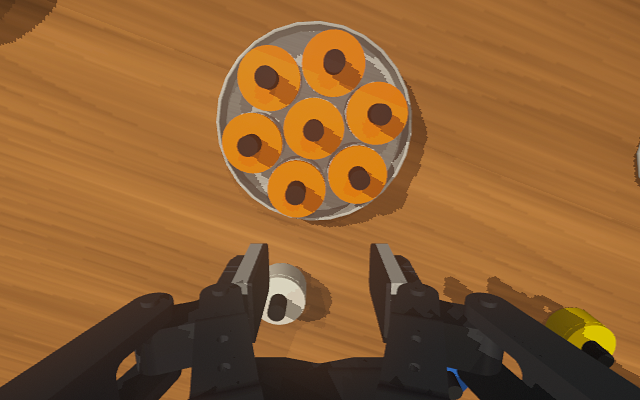

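View pics/top6.png

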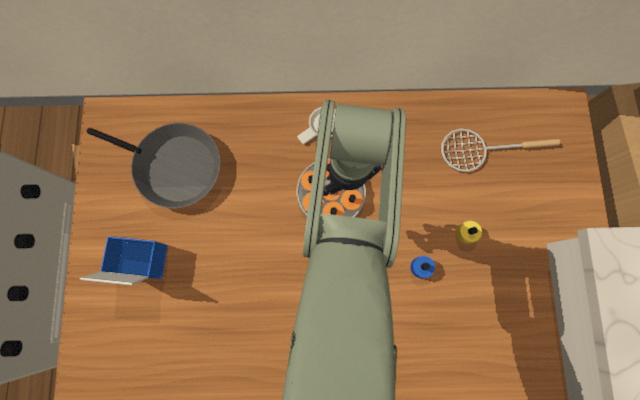

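The wrist view shows all seven lids flat and the same size: the middle cup at (314,129) and six around it, all within 59.3 mm of the centre. In the top view, the pan, strainer, spoon rest and container have not moved. Handing in.

```bash
python3 -c "
from cell import *
print(hand_in())"
```

```text
the job is handed in; nothing more can be done
None
```

I handed the job in at about 17 s of robot time: all seven cups stand in the tin, the farthest measured 59.3 mm from its centre, and the pan, strainer, spoon rest and container look unmoved; no verdict came back.

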